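Clear the corked bamboo sleeve

ROBOT

A 6-joint arm with a two-finger parallel gripper is mounted at the origin on the work surface. World frame = base frame: x ahead of the robot, y to its left, z up, the work surface at z = 0. Lengths are in m, angles in degrees, forces in N, time in s.
With the tool pointing down it reaches from about 0.4 to 0.825 m from the base axis. Payload 7 kg.
Tool frame: the origin (TCP) lies on the centre line of the jaws, within the pads' length; the fingertips stand 17 mm ahead of it and the grasp point (between the pads) lies 2 mm behind it; z points along the fingers, y is the direction in which the jaws open and shut (so a half turn about z gives the same grasp; the last joint's range is limited). The gripper opens to 88 mm and grips with 3 to 60 N. Pads are 19 mm wide; open, the fingers measure 130 mm over their backs; the gripper's body (78 mm by 193 mm) begins 47 mm behind the grasp point.
Start: joints at [88.012, 20.546, 0.682, 0, -70.136, -16.507], TCP at [0.214, 0.64, 0.244] pointing down, gripper open.
Joint ranges: [-176.03, 176.03], [-82.01, 121.73], [-58.28, 71.71], [-173.87, 95.51], [-174.79, -0.11], [-173.66, 173.66]. Speed limits (degrees/s): [136.94, 136.94, 172.46, 180, 180, 180].

INTERFACE

Orientations are given as [roll, pitch, yaw] about the fixed x, y, z axes, in that order (R = Rz(yaw) Ry(pitch) Rx(roll)).
In Python, from plant import telemetry, vision, close_job, recognise, silhouettes, place_of gives the robot as it stands.
- The arm moves only by the shell command python3 -m handwheel 'ROWS'. ROWS is JSON, a list that holds one entry, the list of rows, each a list of 5 numbers: the shift along the tool's x, y, z in m, then the turn about the tool's z in rad, then the closure, from 0 (fully open) to 1 (shut). In form: [[[tx, ty, tz, yaw, gripper], ...]]. A call has 1 to 20 rows; each row shifts and turns the commanded pose from where the row before left it, along the tool's axes as they then stand; what a row does not reach is not made up. A row lasts 1/12 s, in which the tool goes at most 41.7 mm and 7.16 degrees, less where a joint would pass 70% of its speed; a pose out of reach is approached as far as the arm can. A call with a gripper value outside its range is refused whole. The fingers move at their own pace and stop on an object; the grip force is fixed at half the most. Time passes only in rows, so rows that do not move let the fingers close. It gives the time, the measured TCP pose, the force and the opening at its end, in the units of the state.
- telemetry.get_obs(): the state, without advancing time (a new reading comes with each control period).
- vision.snapshot(name): name is "scene" or "top"; returns a dict with "color" (400x640x3 uint8, red, green, blue), "mtx" (3x3 intrinsics, pixels), "dist" ([k1, k2, p1, p2, k3] as OpenCV has them; the pictures are not rectified), "cam_to_world" (4x4, takes a point from camera to world coordinates). Camera axes: x right, y down, z forward; pixel columns grow to the right and rows downward; lengths in m; the calibration is good to about 2 mm. A picture is of the moment at which its call begins. There is no depth.
- close_job(): hands the job in, once; it reports no verdict.
Trained networks look in a picture, given as the dict that the camera call returned (one of the last four; its "shot" number tells which), for a name from the list of things; names that differ only in an ending like _2 or _b are one class to them, and where a whole thing is asked for, a point or a joint stands for the part that bears it (a point fixed in the world has none). Each returns a list of dicts, best first, with "conf" (0 to 1); they miss things now and then, are a little off and sometimes report something else, mostly with a low value. They report only what shows in the picture. A call takes as long as a camera call. They do not tell look-alikes from the thing itself.
- recognise(name, picture): "xy" ([column, row] in pixels, amid what is visible of it).
- silhouettes(name, picture): "region" (400x640 bool, what is visible of it) and "xy" ([column, row] in pixels, amid what is visible of it).
- place_of(name, picture): "xy" ([column, row] in pixels: a listed point, or the origin of a listed thing).
The state is a dict: "clock": time; "joint_pos": joint angles; "qvel": joint speeds; "tau": joint torques, N m; "tool_pos": TCP position; "orientation": TCP orientation; "force": force on the tool from outside, world axes, zero at the start; "moment": the same for the moment, N m; "opening": finger opening in m.
Only numpy, scipy, OpenCV 4.12 (cv2) and the standard library are available. Lean on these libraries where they do the work, as an engineer would, in place of code of your own. Each camera call takes 0.05 s, during which the arm holds its last target.

TASK

A cork is stuck in the upright bamboo sleeve where the pale boxwood dowel belongs. Take the dowel from the rosewood holder and, from above, push the cork down out of the sleeve's bottom end into the white dish below, then leave the dowel fully home in the sleeve, hanging upright by its collar on the rim. Leave the dark tea pick in the holder.

Things in the scene. Friction and masses are not known exactly. Their poses are not given: they have to be found in the camera images.
- dowel_grip (a point): Pale boxwood dowel, about 70 g, hanging upright by its collar in a socket of the rosewood holder (95 mm tall block; pick in the other socket, either order). Point: middle of its grip, z up. Grip 26 mm diameter, 50 mm tall (25 mm above and below the point); collar under it 56 mm diameter, underside 31 mm below the point; then shaft 16 mm diameter, 70 mm long, tapered tip 101 mm below the point.
- sleeve_mouth (a point): Fixed upright bamboo sleeve, open both ends, bridged between two lower posts. Point: centre of the upper rim, z up the bore. Outside 48 mm, bore 38 mm, length 60 mm. Soft sprung pads 17-33 mm below the rim grip the cork, leaving 33 mm clear once it is gone. White dish floor 120 mm below the point. Dowel home: collar on the rim, its grip point 31 mm above this point, tip 10 mm out below.
- cork_center (a point): Light brown cork, cylinder 34 mm diameter, 26 mm tall, about 20 g, stuck upright in the sleeve, its top 12 mm below the rim. Point: its centre. It takes about 4 to 10 N downward over about 21 mm to push it free; then it drops into the white dish (about 110 mm across) under the sleeve.
- pick_grip (a point): Dark tea pick with a thin steel needle, hanging in the holder's other socket, 84 mm from the dowel's socket; not to be used. Point: middle of its grip, at the dowel grip's height, z up. Grip 24 mm diameter, 50 mm tall; collar under it 40 mm diameter.
Things that resemble listed ones, but are neither listed nor needed, are in the scene too. Of the things that look like the part that bears cork_center, the smallest one is meant.

How it is judged (in metres and radians):
On the way, in this order (a step that is already met when the one before it is completed fails the run):
1. the dowel's tip is in the sleeve's mouth with the cork still stuck inside (horizontal distance between dowel_grip and sleeve_mouth below 0.02 m and z of dowel_grip in the frame of sleeve_mouth below 0.098 m and z of cork_center in the frame of sleeve_mouth above -0.055 m and horizontal distance between cork_center and sleeve_mouth below 0.015 m), for 0.02 s.
2. the cork has come out of the sleeve's lower end with the dowel in the sleeve (z of cork_center in the frame of sleeve_mouth below -0.075 m and z of dowel_grip in the frame of sleeve_mouth below 0.095 m and horizontal distance between dowel_grip and sleeve_mouth below 0.02 m), for 0.02 s.
At the end, for the whole second after the job is handed in: The cork lies in the white dish below the sleeve (within 55 mm of the sleeve's axis, its centre at least 85 mm below the rim); the dowel hangs in the sleeve with its collar within 8 mm of the rim, its grip within 20 mm of the sleeve's axis and within 10 degrees of upright, released (horizontal distance between cork_center and sleeve_mouth below 0.055 m and z of cork_center in the frame of sleeve_mouth below -0.085 m and horizontal distance between dowel_grip and sleeve_mouth below 0.02 m and z of dowel_grip in the frame of sleeve_mouth between 0.02 and 0.039 m and angle between dowel_grip's own z axis and vertical below 0.17 rad); the robot touches nothing.
It fails at once if the dark tea pick is moved more than 20 mm (distance of pick_grip from where it was at the start of the episode above 0.02 m).
It also fails if it takes over 42 s, if anything falls off the work surface, if the arm or the gripper's body presses on something with over 40 N, if the wrist force passes 120 N, or if a joint passes its speed limit or range.

## Working session

There is one attempt and no reset: what is moved stays moved. The work goes in short steps, Python scripts to look and compute and a shell command to move; the robot and the scene stay as the last step left them, time stands still between calls to the robot, and variables do not carry over. Pictures are saved under pics/ and viewed, and the job is handed in when it is done.

```bash
mkdir -p pics; ls; cat > h.py <<'E'
import numpy as np, cv2
from plant import telemetry, vision, close_job, recognise, silhouettes, place_of
def save(n,img,up=1):
    im=cv2.cvtColor(img,cv2.COLOR_RGB2BGR)
    if up!=1: im=cv2.resize(im,None,fx=up,fy=up,interpolation=cv2.INTER_CUBIC)
    cv2.imwrite('pics/%s.png'%n,im)
def ray(p,xy):
    u=cv2.undistortPoints(np.array([[xy]],float),np.array(p['mtx']),np.array(p['dist'])).ravel()
    T=np.array(p['cam_to_world']); d=T[:3,:3]@np.array([u[0],u[1],1.]); return T[:3,3],d/np.linalg.norm(d)
def tri(rs):
    A=0;b=0
    for o,d in rs:
        M=np.eye(3)-np.outer(d,d);A=A+M;b=b+M@o
    x=np.linalg.solve(A,b); return x,[round(1000*float(np.linalg.norm((np.eye(3)-np.outer(d,d))@(x-o))),1) for o,d in rs]
def proj(p,X):
    T=np.linalg.inv(np.array(p['cam_to_world']));r,_=cv2.Rodrigues(T[:3,:3])
    return cv2.projectPoints(np.array(X,float).reshape(-1,1,3),r,T[:3,3],np.array(p['mtx']),np.array(p['dist']))[0].reshape(-1,2)
def onz(p,xy,z):
    o,d=ray(p,xy); return o+d*(z-o[2])/d[2]
E
python3 - <<'E'
from h import *
import pickle
P={n:vision.snapshot(n) for n in('scene','top')}
for n,p in P.items():
    save(n+'0',p['color']); print(n,np.round(p['cam_to_world'],3).tolist(),p['mtx'][0][0])
    for k in('dowel_grip','sleeve_mouth','cork_center','pick_grip'):
        print(k,[(np.round(r['xy'],1).tolist(),round(r['conf'],2)) for r in place_of(k,p)],'|',[(np.round(r['xy'],1).tolist(),round(r['conf'],2)) for r in recognise(k,p)])
pickle.dump(P,open('p0.pkl','wb'))
print(telemetry.get_obs())
E
```

```text
pics
scene [[-0.121, 0.777, -0.617, 1.085], [0.993, 0.087, -0.086, 0.03], [-0.013, -0.623, -0.782, 0.961], [0.0, 0.0, 0.0, 1.0]] 514.7508695748397
dowel_grip [([405.0, 246.7], 0.57)] | [([407.1, 250.7], 0.82)]
sleeve_mouth [([235.5, 206.2], 0.89)] | [([243.1, 239.2], 0.62)]
cork_center [([235.3, 160.8], 0.75), ([204.9, 153.7], 0.72), ([234.6, 217.4], 0.41)] | [([209.0, 156.0], 0.78), ([236.3, 159.7], 0.67), ([235.5, 211.7], 0.43)]
pick_grip [([445.5, 259.7], 0.73)] | [([446.0, 265.4], 0.55)]
top [[0.013, -0.993, 0.12, 0.276], [-1.0, -0.012, 0.01, -0.063], [-0.008, -0.12, -0.993, 1.073], [0.0, 0.0, 0.0, 1.0]] 462.8316360645842
dowel_grip [([233.4, 133.1], 0.57)] | [([231.0, 136.0], 0.81)]
sleeve_mouth [([394.5, 157.0], 0.95)] | [([386.2, 171.6], 0.59)]
cork_center [([416.5, 274.0], 0.9), ([452.5, 280.6], 0.8), ([392.9, 156.1], 0.63)] | [([454.5, 278.0], 0.82), ([414.2, 273.6], 0.75), ([395.6, 154.3], 0.56)]
pick_grip [([196.3, 121.7], 0.86)] | [([197.4, 122.3], 0.55)]
{'clock': 0.9, 'joint_pos': array([ 8.80139842e+01,  2.05446992e+01,  6.80332193e-01, -7.85147046e-05,
       -7.01369617e+01, -1.65068629e+01]), 'qvel': array([ 0.00522564,  0.06662069,  0.14123413,  0.08294019, -0.03658451,
       -0.02536329]), 'tau': array([ 7.13829286e-04, -5.82361472e+01,  2.93300003e+01,  7.00268894e+00,
        1.25393944e-02, -1.67937787e-05]), 'tool_pos': array([0.21411104, 0.64009583, 0.24356738]), 'orientation': array([ 1.79998705e+02, -3.06735125e-04, -1.84929054e+01]), 'force': array([-0.25664786,  0.0233159 , -0.02946811]), 'moment': array([-0.00561401, -0.03054802,  0.02778407]), 'opening': 0.08776803738919457}
```

View pictures.

View pics/scene0.png

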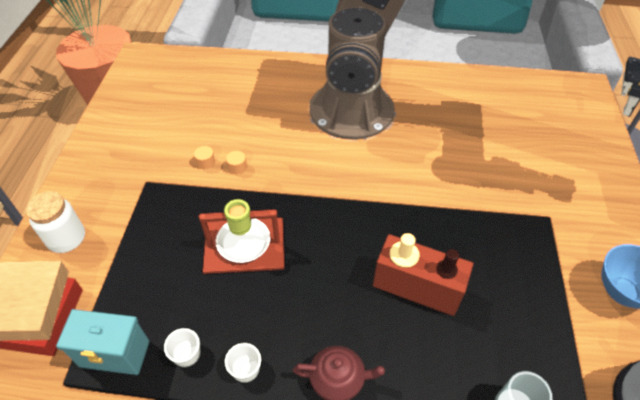

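View pics/top0.png

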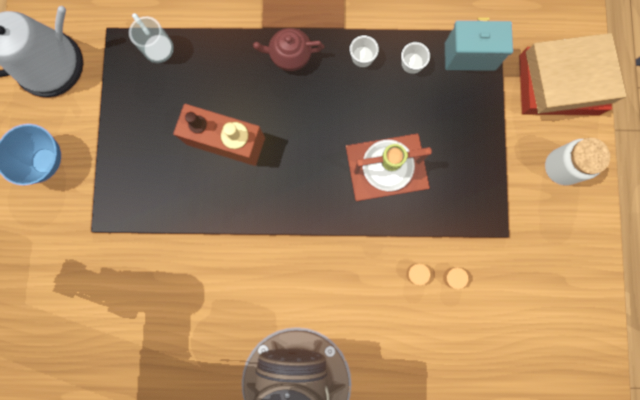

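```bash
python3 - <<'E'
from h import *
import pickle
P=pickle.load(open('p0.pkl','rb'));s,t=P['scene'],P['top']
for k,a,b in [('dowel',(405,246.7),(233.4,133.1)),('sleeve',(235.5,206.2),(394.5,157)),('pick',(445.5,259.7),(196.3,121.7)),('corkIn',(234.6,217.4),(392.9,156.1)),('corkA',(235.3,160.8),(416.5,274)),('corkB',(204.9,153.7),(452.5,280.6))]:
    x,r=tri([ray(s,a),ray(t,b)]);print(k,x.round(4),r)
c=np.hstack([cv2.resize(s['color'][120:320,180:480],None,fx=2.6,fy=2.6)]);save('crop_s',c)
save('crop_t',cv2.resize(t['color'][90:300,170:470],None,fx=2.6,fy=2.6,interpolation=cv2.INTER_CUBIC))
E
```

```text
dowel [0.5325 0.1317 0.1403] [0.5, 0.5]
sleeve [ 0.483  -0.2022  0.154 ] [2.2, 2.2]
pick [0.5551 0.2077 0.1438] [0.9, 0.9]
corkIn [ 0.4912 -0.2043  0.1271] [3.6, 3.6]
corkA [ 0.2456 -0.2702  0.0232] [2.9, 2.9]
corkB [ 0.232  -0.3506  0.0253] [3.3, 3.3]
```

View pics/crop_s.png

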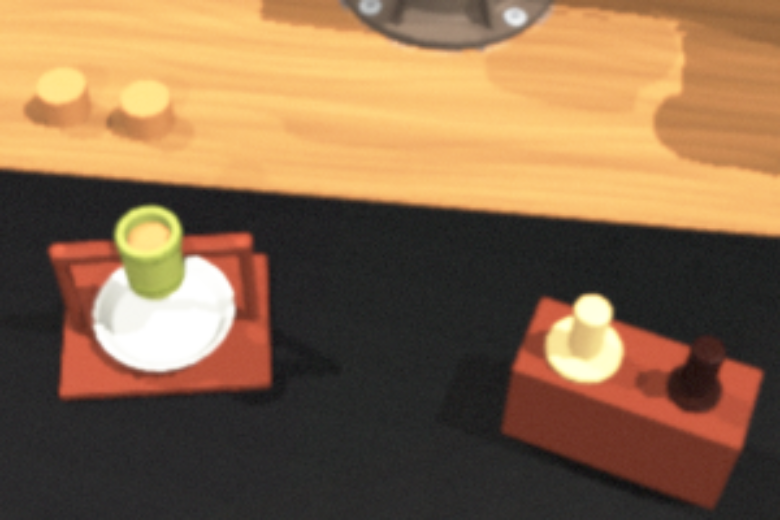

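View pics/crop_t.png

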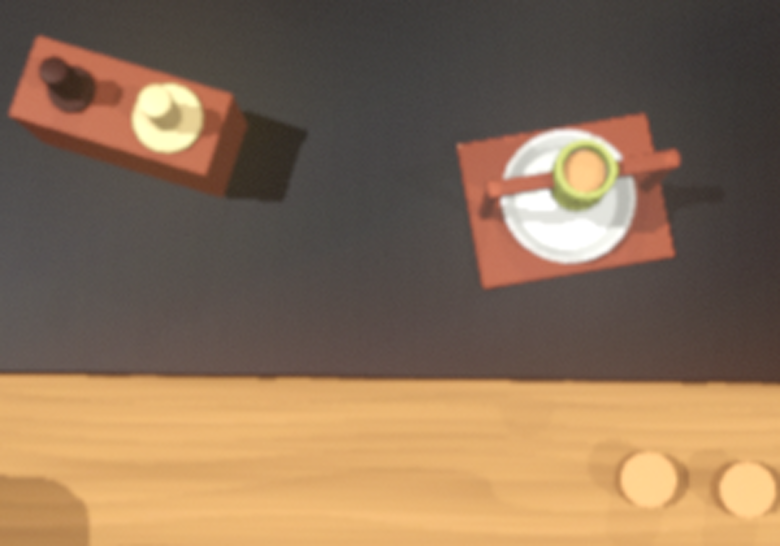

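```bash
cat > fit.py <<'E'
from h import *
from scipy.optimize import minimize
A=np.linspace(0,2*np.pi,48,endpoint=False)
def circ(r,z): return np.c_[r*np.cos(A),r*np.sin(A),np.full(48,z)]
MOD={'sleeve':[np.r_[circ(.024,0),circ(.024,-.06)]],'dowel':[np.r_[circ(.013,.025),circ(.013,-.025)],np.r_[circ(.028,-.025),circ(.028,-.031)]],
'pick':[np.r_[circ(.012,.025),circ(.012,-.025)]]}
S=8
def render(p,m,X,box):
    x0,y0,x1,y1=box; im=np.zeros(((y1-y0)*S,(x1-x0)*S),np.uint8)
    for h in MOD[m]:
        q=(proj(p,h+X)-[x0-.5,y0-.5])*S
        cv2.fillConvexPoly(im,cv2.convexHull(np.round(q).astype(np.int32)),255)
    return cv2.resize(im,(x1-x0,y1-y0),interpolation=cv2.INTER_AREA)/255.
def fit(m,obs,X0):
    def c(X): return sum(np.abs(render(p,m,X,b)-k).sum() for p,k,b in obs)
    r=minimize(c,X0,method='Nelder-Mead',options=dict(initial_simplex=np.array([X0]+[np.array(X0)+d for d in np.eye(3)*.012]),xatol=1e-4,fatol=.01))
    return r.x,r.fun,sum(k.sum() for _,k,_ in obs)
def mask(p,m,box):
    x0,y0,x1,y1=box; c=p['color'][y0:y1,x0:x1]; hsv=cv2.cvtColor(c,cv2.COLOR_RGB2HSV).astype(int)
    H,Sa,V=hsv[...,0],hsv[...,1],hsv[...,2]
    if m=='sleeve': k=(H>25)&(H<50)&(Sa>90)
    else: k=(H>17)&(H<40)&(V>110)
    k=k.astype(np.uint8)
    n,l,st,_=cv2.connectedComponentsWithStats(k); k=(l==1+np.argmax(st[1:,4])).astype(np.uint8)
    cs,_=cv2.findContours(k,cv2.RETR_EXTERNAL,cv2.CHAIN_APPROX_NONE); cv2.drawContours(k,cs,-1,1,-1)
    return k
E
python3 - <<'E'
from fit import *
import pickle
P=pickle.load(open('p0.pkl','rb'));s,t=P['scene'],P['top']
for m,bs,bt,X0 in [('dowel',(380,225,435,280),(210,110,260,160),[.5325,.1317,.13]),('sleeve',(215,190,265,245),(370,135,420,180),[.483,-.202,.154])]:
    ks,kt=mask(s,m,bs),mask(t,m,bt)
    vs=[]
    for nm,obs in(('both',[(s,ks,bs),(t,kt,bt)]),):
        x,f,n=fit(m,obs,X0);print(m,nm,x.round(4),round(f),n)
    for nm,p,k,b in(('s',s,ks,bs),('t',t,kt,bt)):
        c=p['color'][b[1]:b[3],b[0]:b[2]].copy()
        r=render(p,m,x,b)>.5
        o=np.hstack([c,np.repeat(k[...,None]*255,3,2)*1,np.dstack([r*255,k*255,0*k]).astype(np.uint8)])
        vs.append(cv2.resize(o,(700,250),interpolation=cv2.INTER_NEAREST))
        # per-view xy at fixed z
        g=minimize(lambda q:np.abs(render(p,m,[q[0],q[1],x[2]],b)-k).sum(),x[:2],method='Nelder-Mead',options=dict(initial_simplex=[x[:2],x[:2]+[.01,0],x[:2]+[0,.01]]))
        print('  ',nm,g.x.round(4),round(g.fun))
    save('fit_'+m,np.vstack(vs).astype(np.uint8))
E
```

```text
dowel both [0.5339 0.1336 0.1471] 61 1304
   s [0.5339 0.1333] 31
   t [0.5339 0.1339] 26
sleeve both [ 0.4871 -0.2022  0.1568] 191 1229
   s [ 0.4869 -0.2026] 65
   t [ 0.4877 -0.2019] 124
```

View pics/fit_dowel.png

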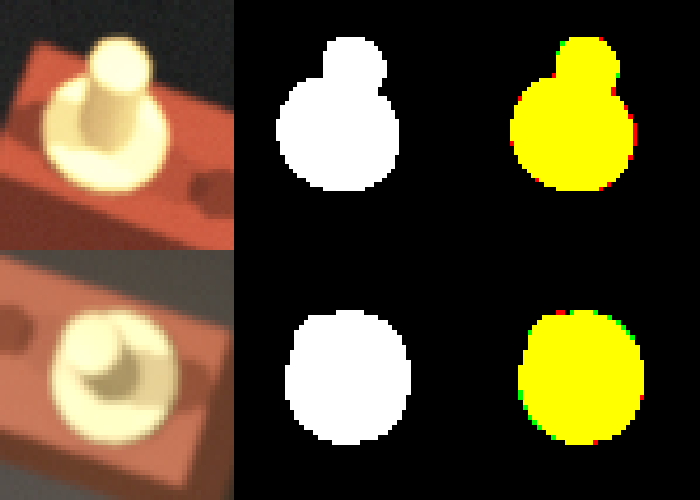

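View pics/fit_sleeve.png

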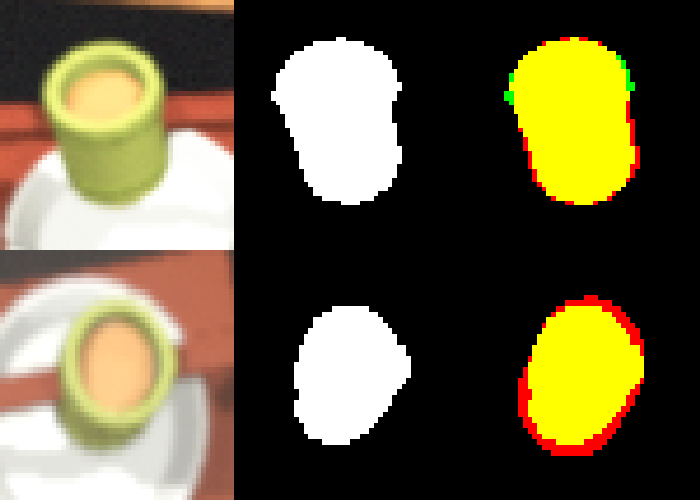

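```bash
python3 - <<'E'
from fit import *
import fit as F
import pickle
P=pickle.load(open('p0.pkl','rb'));s,t=P['scene'],P['top']
f=lambda c,o:(c[0]/2.6+o[0],c[1]/2.6+o[1])
for a,b in [((541,297),(208,175)),((760,375),(10,115)),((515,370),(236,95))]:
    print('block',*tri([ray(s,f(a,(180,120))),ray(t,f(b,(170,90)))]))
# mat corners
for a,b in [((147,184),(508,236)),((551,217),(93,232))]: print('mat',*tri([ray(s,a),ray(t,b)]))
m='sleeve'
def mk(p,b):
    c=p['color'][b[1]:b[3],b[0]:b[2]].astype(int); R,G,B=c[...,0],c[...,1],c[...,2]
    k=((G>R*.9)&(G-B>28)).astype(np.uint8)
    n,l,st,_=cv2.connectedComponentsWithStats(k); k=(l==1+np.argmax(st[1:,4])).astype(np.uint8)
    cs,_=cv2.findContours(k,cv2.RETR_EXTERNAL,cv2.CHAIN_APPROX_NONE); cv2.drawContours(k,cs,-1,1,-1); return k
bs,bt=(215,190,265,245),(370,135,420,180)
ks,kt=mk(s,bs),mk(t,bt)
x,fu,n=fit(m,[(s,ks,bs),(t,kt,bt)],[.486,-.202,.154]);print(x.round(4),fu,n)
vs=[]
for p,k,b in((s,ks,bs),(t,kt,bt)):
    g=minimize(lambda q:np.abs(render(p,m,[q[0],q[1],x[2]],b)-k).sum(),x[:2],method='Nelder-Mead',options=dict(initial_simplex=[x[:2],x[:2]+[.01,0],x[:2]+[0,.01]]))
    print('  ',g.x.round(4),round(g.fun))
    c=p['color'][b[1]:b[3],b[0]:b[2]].copy();r=render(p,m,x,b)>.5
    vs.append(cv2.resize(np.hstack([c,np.dstack([r*255,k*255,0*k]).astype(np.uint8)]),(560,280),interpolation=cv2.INTER_NEAREST))
save('fit_sl2',np.vstack(vs).astype(np.uint8))
E
```

```text
block [0.48779995 0.10078254 0.11244708] [1.1, 1.1]
block [0.53744394 0.26562426 0.10909497] [0.3, 0.3]
block [0.55522347 0.08184906 0.11167203] [2.9, 2.9]
mat [ 0.33309219 -0.47853248  0.01092537] [1.8, 1.8]
mat [0.33018636 0.47824821 0.01374755] [3.1, 3.1]
[ 0.4889 -0.2018  0.1575] 109.20392156862746 1347
   [ 0.489 -0.202] 50
   [ 0.4887 -0.2015] 58
```

View pics/fit_sl2.png

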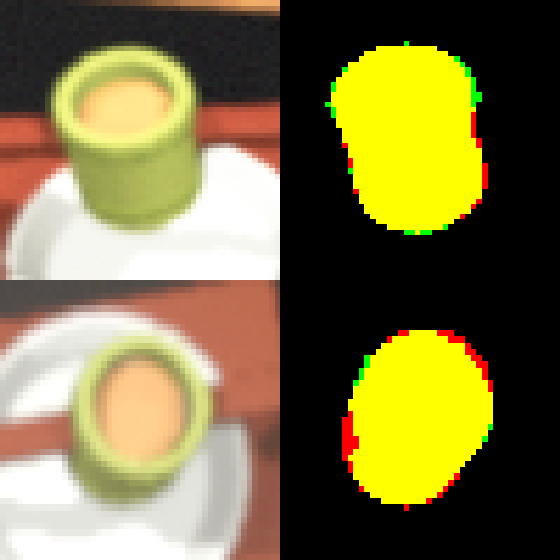

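```bash
python3 -m handwheel '[[[0,0,0,0.1185,0],[0,0,0,0.1185,0],[0,0,0,0.1185,0],[0,0,0,0.1185,0],[0,0,0,0.1185,0],[0,0,0,0.1185,0],[0,0,0,0.1185,0],[0,0,0,0.1185,0],[0,0,0,0.1185,0],[0,0,0,0.1185,0],[0,0,0,0.1185,0],[0,0,0,0.1185,0],[0,0,0,0.1185,0]]]'
```

```text
clock: 1.98
tool_pos: [0.2141, 0.6401, 0.2436]
orientation: [-180.0, -0.0, -107.1]
force: [0.3, -0.3, 1.5]
opening: 0.0876
```

```bash
python3 -m handwheel '[[[0.01,-0.0115,0,0,0],[0.02,-0.023,0,0,0],[0.02,-0.023,0,0,0],[0.02,-0.023,0,0,0],[0.02,-0.023,0,0,0],[0.02,-0.023,0,0,0],[0.02,-0.023,0,0,0],[0.02,-0.023,0,0,0],[0.02,-0.023,0,0,0],[0.02,-0.023,0,0,0],[0.02,-0.023,0,0,0],[0.02,-0.023,0,0,0],[0.02,-0.023,0,0,0],[0.02,-0.023,0,0,0],[0.02,-0.023,0,0,0],[0.02,-0.023,0,0,0],[0.02,-0.023,0,0,0],[0.02,-0.023,0,0,0],[0.02,-0.023,0,0,0],[0.02,-0.023,0,0,0]]]'
```

```text
clock: 3.65
tool_pos: [0.5316, 0.1356, 0.2439]
orientation: [-180.0, 0.0, -106.7]
force: [-0.4, 0.9, 0.4]
opening: 0.0877
```

```bash
cat > go.py <<'E'
import sys
from h import *
from scipy.spatial.transform import Rotation as R
o=telemetry.get_obs(); T=R.from_euler('xyz',o['orientation'],degrees=True)
g=np.array(list(map(float,sys.argv[1:4])))
print('t',o['clock'],'pos',np.round(o['tool_pos'],4),'ori',np.round(o['orientation'],2),'F',np.round(o['force'],2),'open',round(o['opening'],4),'j',np.round(o['joint_pos'],1))
print('world delta',(g-o['tool_pos']).round(4),'tool delta',T.inv().apply(g-o['tool_pos']).round(4))
E
python3 go.py .534 .1336 .148
```

```text
t 3.65 pos [0.5316 0.1356 0.2439] ori [-1.7998e+02  3.0000e-02 -1.0665e+02] F [-0.38  0.9   0.41] open 0.0877 j [ 34.8   8.6 -15.4   0.  -65.9 -51.4]
world delta [ 0.0024 -0.002  -0.0959] tool delta [ 0.0012 -0.0029  0.0959]
```

```bash
python3 -m handwheel '[[[0.001,-0.003,0.012,0,0],[0,0,0.02,0,0],[0,0,0.02,0,0],[0,0,0.02,0,0],[0,0,0.014,0,0],[0,0,0.006,0,0],[0,0,0,0,0]]]'; python3 go.py .534 .1336 .148; python3 - <<'E'
from h import *
s=vision.snapshot('scene');save('g1',cv2.resize(s['color'][180:330,330:530],None,fx=3.6,fy=3.6,interpolation=cv2.INTER_CUBIC))
E
```

```text
clock: 4.23
tool_pos: [0.5329, 0.1348, 0.1503]
orientation: [179.9, -0.1, -106.7]
force: [-0.3, 0.6, 0.5]
opening: 0.0878
t 4.2333 pos [0.5329 0.1348 0.1503] ori [ 1.7990e+02 -1.1000e-01 -1.0672e+02] F [-0.31  0.56  0.5 ] open 0.0878 j [ 34.6  13.5 -22.4  -0.  -54.2 -51.3]
world delta [ 0.0011 -0.0012 -0.0023] tool delta [ 0.0008 -0.0014  0.0023]
```

View pics/g1.png

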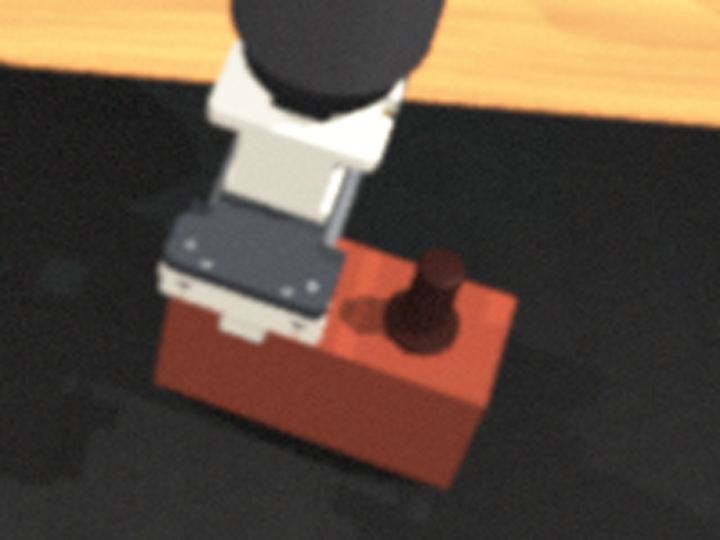

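The gripper straddles the dowel, clear of the pick at crop (440,290). Closing.

```bash
python3 -m handwheel '[[[0,0,0,0,1],[0,0,0,0,1],[0,0,0,0,1],[0,0,0,0,1],[0,0,0,0,1],[0,0,0,0,1],[0,0,0,0,1],[0,0,0,0,1]]]'; python3 go.py .534 .1336 .148
```

```text
clock: 4.95
tool_pos: [0.5337, 0.1355, 0.1516]
orientation: [-180.0, -0.0, -106.8]
force: [-0.2, -0.0, -0.8]
opening: 0.0399
t 4.95 pos [0.5337 0.1355 0.1516] ori [-180.     -0.   -106.75] F [-0.18 -0.04 -0.82] open 0.0399 j [ 34.6  13.5 -22.3   0.  -54.2 -51.4]
world delta [ 0.0003 -0.0019 -0.0036] tool delta [ 0.0018 -0.0008  0.0036]
```

```bash
python3 -m handwheel '[[[0,0,0,0,1],[0,0,0,0,1],[0,0,0,0,1],[0,0,0,0,1],[0,0,0,0,1],[0,0,0,0,1]]]'
```

```text
clock: 5.45
tool_pos: [0.5337, 0.1355, 0.1515]
orientation: [-180.0, -0.0, -106.8]
force: [0.3, -0.8, -0.4]
opening: 0.0253
```

```bash
python3 -m handwheel '[[[0,0,-0.006,0,1],[0,0,-0.012,0,1],[0,0,-0.015,0,1],[0,0,-0.015,0,1],[0,0,-0.018,0,1],[0,0,-0.018,0,1],[0,0,-0.02,0,1],[0,0,-0.02,0,1],[0,0,-0.016,0,1],[0,0,-0.008,0,1],[0,0,0,0,1]]]'; python3 go.py .489 -.202 .30;  python3 - <<'E'
from h import *
import pickle
P={n:vision.snapshot(n) for n in('scene','top')}
pickle.dump(P,open('p1.pkl','wb'))
save('l1',np.vstack([P['scene']['color'][120:320,300:550],P['top']['color'][40:240,130:380]]),2*.72)
for n,p in P.items(): print([(np.round(r['xy'],1).tolist(),round(r['conf'],2)) for r in place_of('dowel_grip',p)])
E
```

```text
clock: 6.37
tool_pos: [0.5344, 0.1358, 0.3017]
orientation: [-179.9, 0.1, -106.8]
force: [-0.4, -0.5, -0.8]
opening: 0.0253
t 6.3667 pos [0.5344 0.1358 0.3017] ori [-1.7986e+02  1.4000e-01 -1.0675e+02] F [-0.42 -0.5  -0.77] open 0.0253 j [ 34.6   6.8  -9.9   0.  -73.1 -51.4]
world delta [-0.0454 -0.3378 -0.0017] tool delta [ 0.3365 -0.0539  0.001 ]
[]
[([214.6, 107.9], 0.55)]
```

View pics/l1.png

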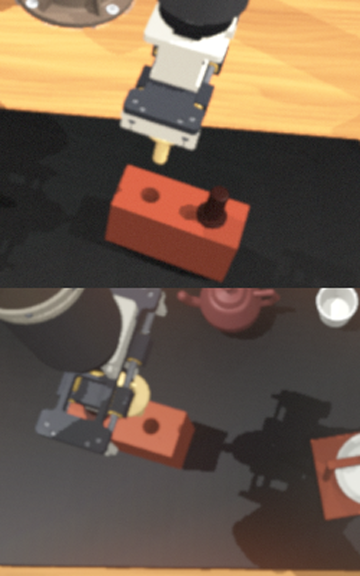

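```bash
python3 -m handwheel '[[[0.008,-0.0015,0,0,1],[0.0155,-0.0025,0,0,1],[0.0215,-0.0035,0,0,1],[0.0215,-0.0035,0,0,1],[0.0215,-0.0035,0,0,1],[0.0215,-0.0035,0,0,1],[0.0215,-0.0035,0,0,1],[0.0215,-0.0035,0,0,1],[0.0215,-0.0035,0,0,1],[0.0215,-0.0035,0,0,1],[0.0215,-0.0035,0,0,1],[0.0215,-0.0035,0,0,1],[0.0215,-0.0035,0,0,1],[0.0215,-0.0035,0,0,1],[0.0215,-0.0035,0,0,1],[0.0155,-0.0025,0,0,1],[0.01,-0.0015,0,0,1],[0.006,-0.0005,0,0,1],[0.002,0,0,0,1],[0,0,0,0,1]]]'; python3 go.py .489 -.202 .30;  python3 - <<'E'
from h import *
import pickle
P={n:vision.snapshot(n) for n in('scene','top')}
pickle.dump(P,open('p2.pkl','wb'))
save('l2s',P['scene']['color'][130:290,150:350],4*.9); save('l2t',P['top']['color'][80:240,300:500],4*.9)
E
```

```text
clock: 8.23
tool_pos: [0.488, -0.2025, 0.2994]
orientation: [180.0, 0.0, -106.8]
force: [0.4, 0.6, -0.1]
opening: 0.0256
t 8.2333 pos [ 0.488  -0.2025  0.2994] ori [ 179.98    0.   -106.8 ] F [ 0.4   0.58 -0.14] open 0.0256 j [ -1.3   4.8 -12.5  -0.  -72.7 -15.5]
world delta [0.001  0.0005 0.0006] tool delta [-0.0008 -0.0008 -0.0006]
```

View pics/l2s.png

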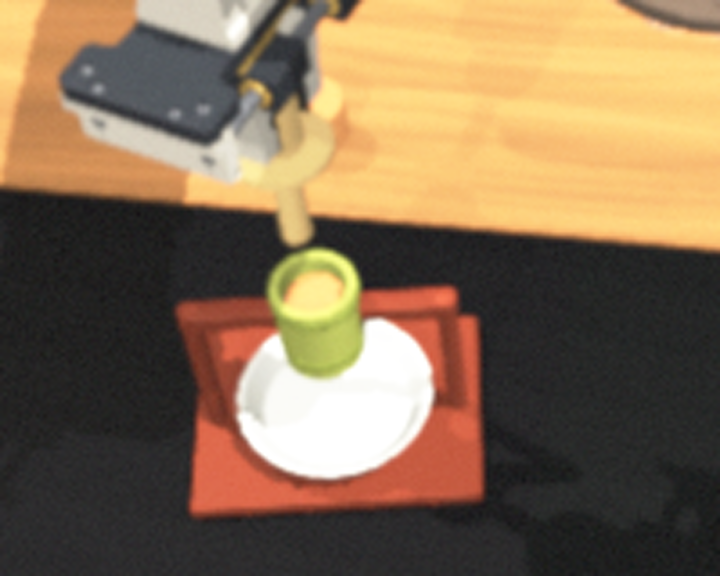

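View pics/l2t.png

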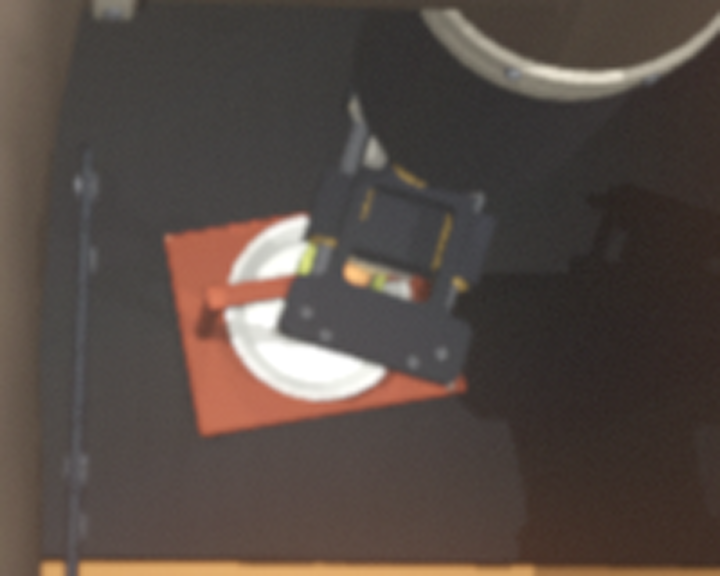

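```bash
python3 - <<'E'
from h import *
import pickle
s=pickle.load(open('p2.pkl','rb'))['scene']; im=cv2.resize(s['color'][130:290,150:350],None,fx=3.6,fy=3.6,interpolation=cv2.INTER_CUBIC)
A=np.linspace(0,2*np.pi,60); C=lambda x,y,z,r:np.c_[x+r*np.cos(A),y+r*np.sin(A),0*A+z]
x,y,g=.488,-.2025,.2994-.0085
for c,col in((C(x,y,g-.101,.006),(255,0,0)),(C(x,y,g-.031,.028),(255,0,0)),(C(x,y,g-.09,.008),(0,0,255)),(C(x,y,g-.04,.008),(0,0,255)),(C(.4889,-.2018,.1575,.024),(255,0,255)),(C(.4889,-.2018,.1575,.019),(255,0,255))):
    q=(proj(s,c)-[150-.5,130-.5])*3.6; cv2.polylines(im,[np.round(q).astype(np.int32)],True,col,1)
save('ov2',im)
E
```

```text
(no output)
```

View pics/ov2.png

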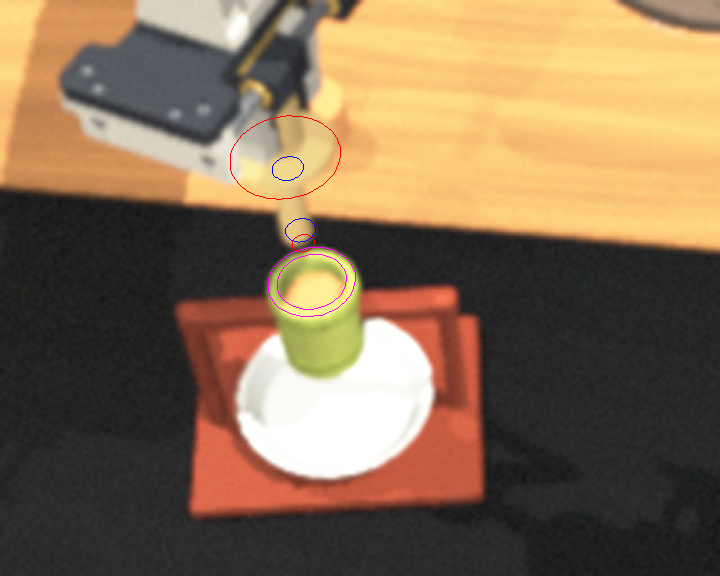

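```bash
python3 -m handwheel '[[[-0.002,-0.0005,0.006,0,1],[-0.002,-0.0005,0.01,0,1],[0,0,0.006,0,1],[0,0,0,0,1]]]'; python3 - <<'E'
from h import *
o=telemetry.get_obs();print(o['tool_pos'],o['force'])
s=vision.snapshot('scene'); im=cv2.resize(s['color'][160:260,170:295],None,fx=6,fy=6,interpolation=cv2.INTER_CUBIC)
A=np.linspace(0,2*np.pi,60); C=lambda x,y,z,r:np.c_[x+r*np.cos(A),y+r*np.sin(A),0*A+z]
x,y,z=o['tool_pos'];y-=.002;g=z-.0085
for c,col in((C(x,y,g-.101,.006),(255,0,0)),(C(x,y,g-.031,.028),(255,0,0)),(C(x,y,g-.09,.008),(0,0,255)),(C(.4889,-.2018,.1575,.024),(255,0,255)),(C(.4889,-.2018,.1575,.019),(255,0,255))):
    q=(proj(s,c)-[170-.5,160-.5])*6; cv2.polylines(im,[np.round(q).astype(np.int32)],True,col,1)
save('ov3',im)
E
```

```text
clock: 8.67
tool_pos: [0.4897, -0.1979, 0.2753]
orientation: [179.8, -0.0, -106.7]
force: [-0.5, -0.4, -0.6]
opening: 0.0255
[ 0.48969248 -0.19792616  0.275315  ] [-0.51592415 -0.36294215 -0.63767735]
```

View pics/ov3.png

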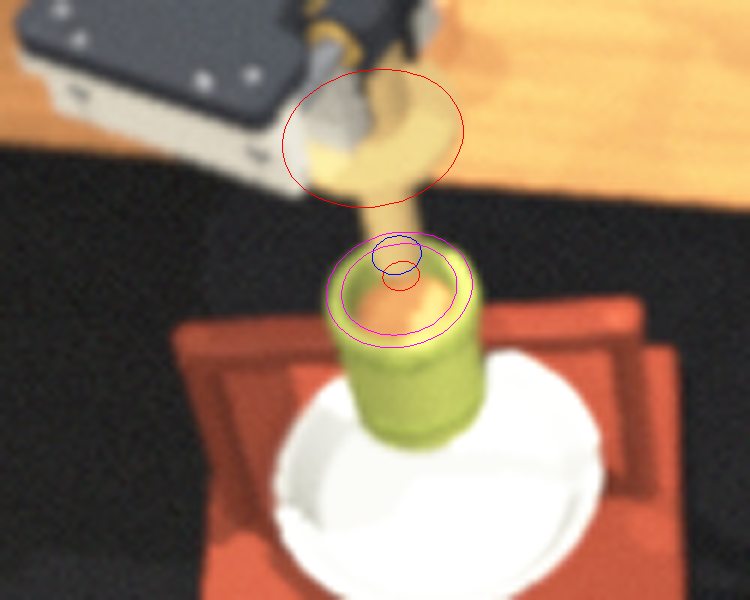

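```bash
python3 -m handwheel '[[[0,0,0.005,0,1],[0,0,0.005,0,1],[0,0,0.005,0,1],[0,0,0.004,0,1],[0,0,0,0,1]]]'; python3 - <<'E'
from h import *
o=telemetry.get_obs();print(o['tool_pos'],o['force'],o['moment'])
s=vision.snapshot('scene'); im=cv2.resize(s['color'][160:260,170:295],None,fx=6,fy=6,interpolation=cv2.INTER_CUBIC)
save('d4',im)
E
```

```text
clock: 9.13
tool_pos: [0.49, -0.1986, 0.2574]
orientation: [179.9, -0.0, -106.8]
force: [-0.4, 0.8, -1.1]
opening: 0.0255
[ 0.48999125 -0.198638    0.25741498] [-0.37575967  0.81677027 -1.06260834] [ 0.1220008  -0.01798827 -0.02240761]
```

View pics/d4.png

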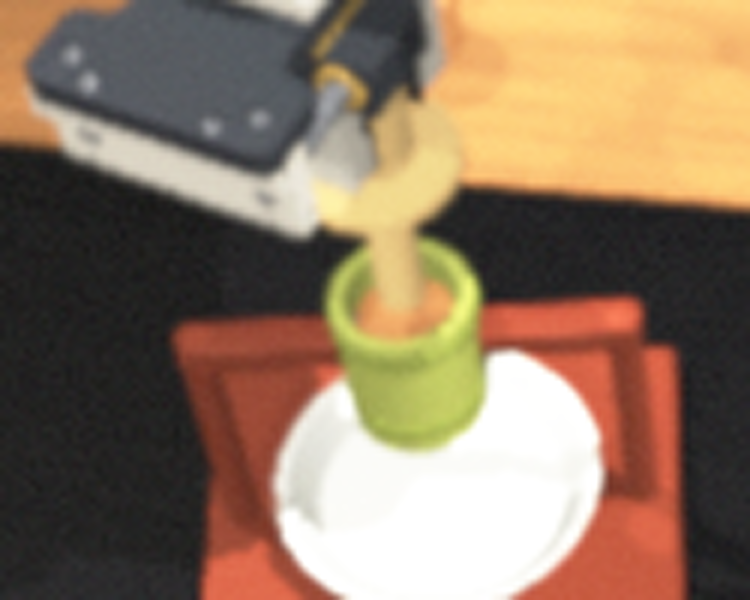

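```bash
python3 -m handwheel '[[[0,0,0.003,0,1],[0,0,0.003,0,1],[0,0,0.003,0,1],[0,0,0.003,0,1],[0,0,0,0,1]]]'; python3 -m handwheel '[[[0,0,0.004,0,1],[0,0,0.004,0,1],[0,0,0.004,0,1],[0,0,0.004,0,1]]]';python3 go.py .49 -.1985 .197
```

```text
clock: 9.6
tool_pos: [0.4907, -0.1988, 0.2466]
orientation: [-180.0, -0.0, -106.8]
force: [-0.2, 0.0, 0.6]
opening: 0.0252
clock: 9.93
tool_pos: [0.491, -0.199, 0.2314]
orientation: [-179.9, -0.0, -106.7]
force: [-1.1, 0.1, 7.1]
opening: 0.0256
t 9.9333 pos [ 0.491  -0.199   0.2314] ori [-1.7990e+02 -1.0000e-02 -1.0674e+02] F [-1.06  0.09  7.08] open 0.0256 j [ -0.8   7.3 -18.7   0.  -63.9 -16. ]
world delta [-0.001   0.0005 -0.0344] tool delta [-0.0002  0.0011  0.0344]
```

Pushing at about 7 N, as expected. Continuing.

```bash
python3 -m handwheel '[[[0,0,0.004,0,1],[0,0,0.004,0,1],[0,0,0.004,0,1],[0,0,0.004,0,1],[0,0,0.004,0,1]]]'; python3 - <<'E'
from h import *
o=telemetry.get_obs();print(o['tool_pos'],o['force'],o['moment'])
s=vision.snapshot('scene'); im=cv2.resize(s['color'][160:260,170:295],None,fx=6,fy=6,interpolation=cv2.INTER_CUBIC)
save('d5',im)
E
```

```text
clock: 10.35
tool_pos: [0.4904, -0.1987, 0.2099]
orientation: [180.0, -0.0, -106.8]
force: [-0.4, -0.5, -1.1]
opening: 0.0253
[ 0.49035721 -0.19867284  0.20989958] [-0.35481496 -0.52085081 -1.1196463 ] [ 0.07869579 -0.01287784  0.00306858]
```

View pics/d5.png

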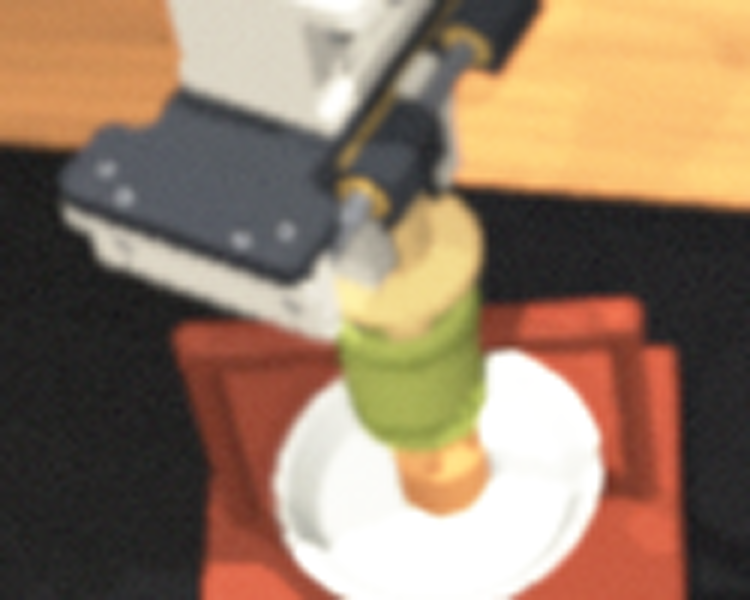

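```bash
python3 -m handwheel '[[[0,0,0.003,0,1],[0,0,0.003,0,1],[0,0,0.002,0,1],[0,0,0,0,1]]]'; python3 -m handwheel '[[[0,0,0.0015,0,1],[0,0,0.0015,0,1],[0,0,0,0,1]]]'; python3 -m handwheel '[[[0,0,0.001,0,1],[0,0,0.001,0,1],[0,0,0,0,1]]]'
```

```text
clock: 10.73
tool_pos: [0.4903, -0.1987, 0.202]
orientation: [180.0, -0.0, -106.8]
force: [0.1, -0.1, -0.6]
opening: 0.0253
clock: 10.98
tool_pos: [0.4904, -0.1987, 0.1994]
orientation: [180.0, 0.0, -106.8]
force: [-0.9, -0.4, -0.8]
opening: 0.0255
clock: 11.23
tool_pos: [0.4904, -0.1987, 0.1974]
orientation: [180.0, -0.0, -106.8]
force: [0.3, -0.6, -0.7]
opening: 0.0252
```

```bash
python3 -m handwheel '[[[0,0,0.001,0,1],[0,0,0.001,0,1],[0,0,0,0,1]]]';python3 - <<'E'
from h import *
s=vision.snapshot('scene'); im=cv2.resize(s['color'][160:260,170:295],None,fx=6,fy=6,interpolation=cv2.INTER_CUBIC)
save('d6',im)
E
```

```text
clock: 11.48
tool_pos: [0.4904, -0.1987, 0.1953]
orientation: [180.0, -0.0, -106.8]
force: [-0.2, -0.3, -0.4]
opening: 0.0256
```

View pics/d6.png

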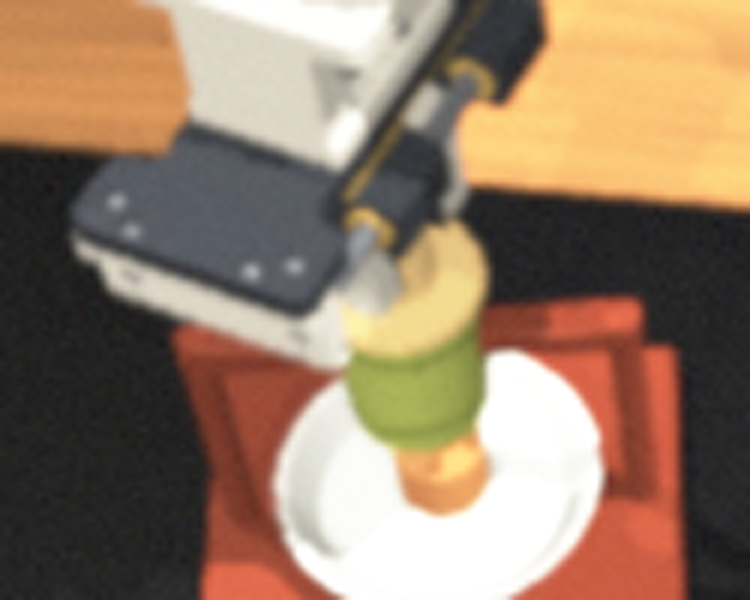

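```bash
for i in 1 ; do python3 -m handwheel '[[[0,0,0.001,0,1],[0,0,0.001,0,1],[0,0,0,0,1]]]'; done; python3 -m handwheel '[[[0,0,0.001,0,1],[0,0,0,0,1]]]'; python3 -m handwheel '[[[0,0,0.001,0,1],[0,0,0,0,1]]]'
```

```text
clock: 11.78
tool_pos: [0.4904, -0.1987, 0.1933]
orientation: [180.0, 0.0, -106.8]
force: [-1.2, -0.3, -1.7]
opening: 0.0257
clock: 11.95
tool_pos: [0.4904, -0.1987, 0.1924]
orientation: [180.0, -0.0, -106.8]
force: [0.4, -0.0, -1.2]
opening: 0.0248
clock: 12.12
tool_pos: [0.4904, -0.1987, 0.1914]
orientation: [180.0, 0.0, -106.8]
force: [0.3, 0.4, -0.3]
opening: 0.0255
```

```bash
python3 -m handwheel '[[[0,0,0.001,0,1],[0,0,0,0,1]]]'; python3 -m handwheel '[[[0,0,0.001,0,1],[0,0,0,0,1]]]';  python3 - <<'E'
from h import *
s=vision.snapshot('scene'); im=cv2.resize(s['color'][160:260,170:295],None,fx=6,fy=6,interpolation=cv2.INTER_CUBIC)
save('d7',im)
E
```

```text
clock: 12.28
tool_pos: [0.4906, -0.1987, 0.1905]
orientation: [-180.0, -0.0, -106.8]
force: [-0.2, -0.5, -0.4]
opening: 0.0255
clock: 12.45
tool_pos: [0.4906, -0.1988, 0.1905]
orientation: [-180.0, -0.0, -106.7]
force: [-2.9, 2.5, 7.6]
opening: 0.0257
```

View pics/d7.png

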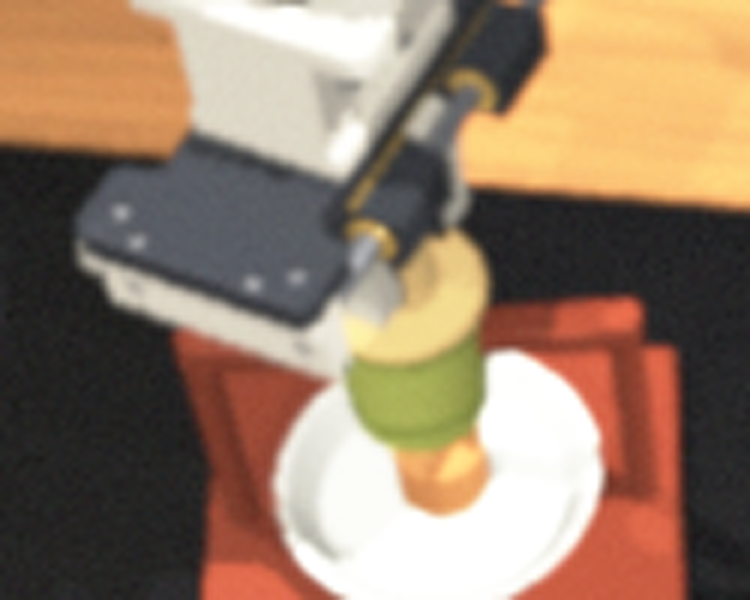

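The collar has met the rim (7.6 N) and the cork lies in the dish at crop (445,475). Releasing.

```bash
python3 -m handwheel '[[[0,0,-0.0005,0,0],[0,0,0,0,0],[0,0,0,0,0],[0,0,0,0,0],[0,0,0,0,0],[0,0,0,0,0],[0,0,0,0,0],[0,0,0,0,0],[0,0,0,0,0],[0,0,0,0,0]]]'; python3 go.py .49 -.1985 .29
```

```text
clock: 13.33
tool_pos: [0.4905, -0.1987, 0.19]
orientation: [180.0, -0.0, -106.8]
force: [-1.0, 0.7, -0.8]
opening: 0.085
t 13.3333 pos [ 0.4905 -0.1987  0.19  ] ori [ 179.99   -0.   -106.76] F [-1.03  0.69 -0.79] open 0.085 j [ -0.8   9.3 -22.1  -0.  -58.6 -16. ]
world delta [-0.0005  0.0002  0.1   ] tool delta [-0.      0.0005 -0.1   ]
```

Rise straight up, then move aside in +y.

```bash
python3 -m handwheel '[[[0,0,-0.005,0,0],[0,0,-0.01,0,0],[0,0,-0.015,0,0],[0,0,-0.02,0,0],[0,0,-0.02,0,0],[0,0,-0.02,0,0],[0,0,-0.015,0,0],[-0.015,0,0,0,0],[-0.02,0,0,0,0],[-0.02,0,0,0,0],[-0.02,0,0,0,0],[-0.02,0,0,0,0],[-0.02,0,0,0,0],[-0.02,0,0,0,0],[-0.02,0,0,0,0],[-0.01,0,0,0,0],[0,0,0,0,0]]]'; python3 - <<'E'
from fit import *
s=vision.snapshot('scene');t=vision.snapshot('top')
save('e_s',s['color'][150:320,170:490],2.4);save('e_t',t['color'][90:230,160:480],2.4)
for p in(s,t):
  for k in('dowel_grip','cork_center','pick_grip'): print(k,[(np.round(r['xy'],1).tolist(),round(r['conf'],2)) for r in place_of(k,p)])
E
```

```text
clock: 14.75
tool_pos: [0.5387, -0.0392, 0.2958]
orientation: [-180.0, 0.0, -106.6]
force: [-0.1, 0.3, -0.3]
opening: 0.0879
dowel_grip [([235.9, 197.5], 0.72)]
cork_center [([237.2, 238.2], 0.74), ([235.3, 160.4], 0.58)]
pick_grip [([450.0, 262.9], 0.61)]
dowel_grip [([397.3, 152.1], 0.87), ([193.0, 119.6], 0.38)]
cork_center [([452.9, 278.7], 0.71), ([414.8, 272.5], 0.6), ([388.3, 163.9], 0.46)]
pick_grip [([194.2, 120.3], 0.67)]
```

View pics/e_s.png

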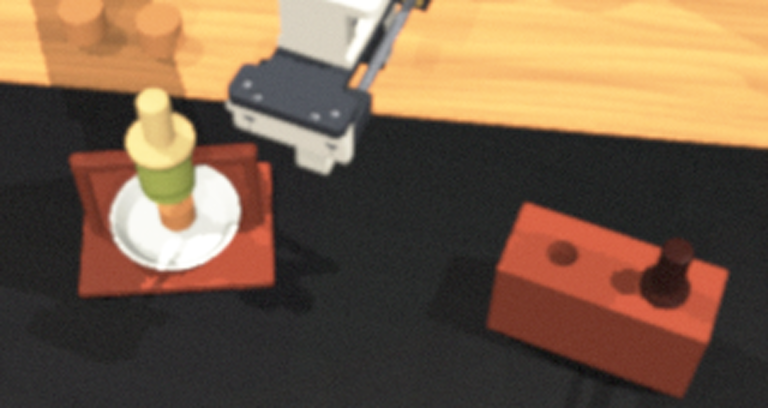

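View pics/e_t.png

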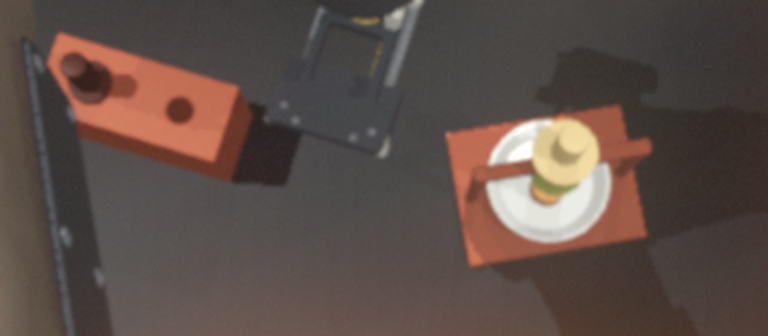

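```bash
python3 - <<'E'
from h import *
import pickle
P=pickle.load(open('p0.pkl','rb'));s,t=P['scene'],P['top']; M=np.array([.4889,-.2018,.1575])
for k,a,b in(('dowel',(235.9,197.5),(397.3,152.1)),('cork',(237.2,238.2),(388.3,163.9)),('pick',(450,262.9),(194.2,120.3))):
    x,r=tri([ray(s,a),ray(t,b)]);print(k,x.round(4),r,'rel sleeve',(x-M).round(4))
E
```

```text
dowel [ 0.4853 -0.2     0.1853] [0.9, 0.9] rel sleeve [-0.0036  0.0018  0.0278]
cork [ 0.4908 -0.2068  0.0513] [5.5, 5.5] rel sleeve [ 0.0019 -0.005  -0.1062]
pick [0.5592 0.2149 0.1401] [0.7, 0.7] rel sleeve [ 0.0703  0.4167 -0.0174]
```

```bash
python3 -c "
from plant import close_job
print(close_job())"
```

```text
the job is handed in; nothing more can be done
None
```

I pushed the cork out of the sleeve into the white dish with the dowel and left the dowel hanging in the sleeve by its collar. The job is handed in at about 15 s of the 42 s allowed. It reported no verdict.

**The push:** I gripped the dowel with the jaws square to the holder line, clear of the pick. The wrist read about 7 N during the push, within the stated 4 to 10 N. The collar then met the rim at 7.6 N before I opened the gripper, rose and moved aside.

**Last checks:**

| Thing | Measured against the sleeve mouth | Required |
|---|---|---|
| Dowel grip, sideways | about 4 mm off the axis | under 20 mm |
| Dowel grip, height | about 28 mm above | 20 to 39 mm |
| Cork, sideways | about 5 mm off the axis | under 55 mm |
| Cork, height | about 106 mm below | at least 85 mm below |

I judged the dowel upright by eye in both pictures and did not measure its tilt.

**What disagreed:**
- **Cork:** the two camera rays miss each other by 5.5 mm each, because most of the cork is hidden under the sleeve.
- **Pick:** its two measurements differ by about 9 mm. I take this as network noise: the pick was never touched, and the later value gives the correct 84 mm spacing to the dowel's socket.
- **Heights:** the rim estimate from the images (0.1575 m) is probably a few millimetres too high, going by where the collar made contact.

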